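# Blow the flour out of the sensor port

## Robot

A 7-joint arm with a two-finger parallel gripper is mounted at the origin on the work surface. World frame = base frame: x ahead of the robot, y to its left, z up, the work surface at z = 0. Lengths are in m, angles in rad, forces in N, time in s.
With the tool pointing down it reaches from about 0.4 to 0.85 m from the base axis. Payload 10.4 kg.
Tool frame: the origin (TCP) lies midway between the tips of the shut fingers; the grasp point (between the pads) lies 19 mm behind it; z points along the fingers, x is the direction in which the jaws open and shut, and the axes are right-handed (so a half turn about z gives the same grasp; the last joint's range is limited). The gripper opens to 85 mm and grips with 20 to 120 N. Pads are 22 mm wide; open, the fingers measure 114 mm over their backs; the gripper's body (76 mm by 85 mm) begins 54 mm behind the grasp point. The pads swing forward as they close: fully open they stand 13 mm farther back than shut.
Start: joints at [1.203, 0.332, -0.065, 1.46, 0.022, 1.35, -0.088], TCP at [0.211, -0.588, 0.231] pointing down, gripper open.
Joint ranges: [-2.6, 2.6], [-0.5, 2.12], [-1.47, 1.34], [0.16, 2.42], [-1.27, 4.41], [0.06, 2.06], [-2.6, 2.6]. Speed limits (rad/s): [2.22, 2.22, 2.79, 2.79, 3.14, 3.14, 3.14].

## Interface

Orientations are given as a unit quaternion [x, y, z, w].
In Python, from workcell import telemetry, eyes, order gives the robot as it stands.
- The arm moves only by the tool servo_tool, never from a script. Its argument "deltas" is a list of rows, each a list of 3 entries, a list of its own where there are three numbers: the shift along the tool's x, y, z in cm, then the turn about the tool's z in rad, then the finger opening in cm, from 0 to 8.54. A call has 1 to 12 rows; each row shifts and turns the pose as measured when the row begins, along the tool's axes as they then stand; what a row does not reach is not made up. A row lasts 1/12 s, in which the tool goes at most 41.7 mm and 7.16 degrees, less where a joint would pass 70% of its speed; a pose out of reach is approached as far as the arm can. A call is refused whole if a number of a shift passes 4.17 or a number of a turn 0.125, either way. A call with a gripper value outside its range is refused whole. The fingers move at their own pace and stop on an object; "force" is the grip in N (left out, the last holds). Time passes only in rows, so rows that do not move let the fingers close. It gives the time, the measured TCP pose, the force and the opening at its end, in the units of the state.
- telemetry.get_obs(): the state, without advancing time (a new reading comes with each control period).
- eyes.camera(name): name is "scene" or "top" or "wrist"; returns (picture, depth): 480x640x3 uint8, blue, green, red; 480x640 float32, m along the optical axis (not along the pixel's ray), 0 where there is no reading.
- eyes.calibration(name): a dict with "fx", "fy", "cx", "cy" (pixels), "distortion" ([k1, k2, p1, p2, k3] as OpenCV has them; the pictures are not rectified), "rvec" (rotation vector, rad) and "tvec" (3), from world to camera coordinates, as OpenCV has them. Camera axes: x right, y down, z forward; pixel columns grow to the right and rows downward; lengths in m; the calibration is good to about 2 mm. A picture is of the moment at which its call begins: read the wrist's pose just before it. calibration takes no time and is no camera call; for the wrist camera it gives the pose at the moment of the call.
- order.hand_in(): hands the job in, once; it reports no verdict.
The state is a dict: "clock": time; "joint_pos": joint angles; "joint_velocities": joint speeds; "tau": joint torques, N m; "position": TCP position; "ee_rot": TCP orientation; "ft_force": force on the tool from outside, world axes, zero at the start; "torque": the same for the moment, N m; "grip_width": opening from 0.0 (shut) to 1.0 (fully open).
Only numpy, scipy, OpenCV 4.12 (cv2) and the standard library are available. Lean on these libraries where they do the work, as an engineer would, in place of code of your own. Each camera call takes 0.05 s, during which the arm holds its last target. There are 200 camera calls.

## Task

Clean the flour dust from the sensor port on the white box: swivel the yellow cover right off the port, then squeeze the red trigger of the blow gun fully and keep it squeezed for at least one second, let it spring back, and swivel the cover fully home over the port again. Never squeeze the trigger unless the port is wholly uncovered, and leave the other things on the bench where they are.

Things in the scene. Friction and masses are not known exactly. Their poses are not given: they have to be found in the camera images.
- housing: (All sizes here and below in mm.) White sensor box fixed on the bench, 200 (its x) x 250 (its y) x 90 high. Origin on the bench straight below the centre of the sensor port; its +z is up, its own x runs from -100 to +100 and its own y from -197 to +53. The black round port (diameter 34) is in the box's top face, 90 above the bench.
- port (a point): Centre of the black sensor port in the top face of the box, 90 above the bench.
- pivot (a point): The pivot screw of the yellow swivel cover: 70 from the port centre in the box's -y direction, 95 above the bench. The cover turns about the vertical through this point.
- cover_knob (a point): Middle of the upright black knob on the tail of the yellow cover: a pin of diameter 16, standing from 97 to 147 above the bench; this point is 127 up (20 below the pin's top). It lies 70 from the pivot, straight opposite the cover's round disc, and turns with the cover. Its frame turns with the cover; from the pivot the knob lies along this frame's -y.
- cover (a joint): Angle of the flat yellow cover (5 thick, lying on the box top; round disc of diameter 52 at 70 from the pivot, tail with the knob at 70 the other way). 0 = fully home on its stop with the disc centred over the port; it grows clockwise seen from above, to a stop at 1.3 rad; the knob then moves first in the box's -x direction. From 0.7 rad the port is wholly clear. It stays where it is left: stiff hinge, about 2 N at the knob.
- gun: Compressed-air blow gun lying on its side on a fixed bench stand. Origin on the bench straight below the nozzle's mouth (which is over the port). Its +z is up; the barrel runs along its y at 170 above the bench (nozzle tube, radius 5.5, from y = 0 to 140; barrel, radius 17, y = 135 to 275; stand post below y = 250), and the handle sticks out level from the barrel along its -x. Yaw may differ a little from the box's.
- grip (a point): Middle of the blue fixed handle, 170 above the bench, at x = -70, y = 212 in the gun's frame. The handle is 24 thick (along the gun's y), 26 high and runs from x = -13 to -111, with a black end cap 30 thick from x = -111 to -127. Free space above it.
- trigger_pad (a point): Point on the red trigger where it is squeezed: middle of its 10 thickness and 18 height, 52 from its hinge, 170 above the bench. The trigger is a 75 long bar on the handle's -y side (gun frame), hinged about the vertical at x = -18, y = 175 of the gun's frame; at rest it is parallel to the handle, with this point at x = -70, y = 175. Its frame turns with it.
- trigger (a joint): Angle of the red trigger: 0 = released (sprung back), 0.25 rad = squeezed to its stop; above 0.2 rad counts as fully squeezed. Squeezing moves trigger_pad 13 towards the handle (gun's +y): handle back to trigger front is 54 at rest and about 41 squeezed. The spring takes about 4 N to start and 8 N for the full stroke at trigger_pad, and returns the trigger by itself.
- tart_ring: Bystander, leave alone: plain steel tart ring, outer diameter 90, 22 high; origin at the centre of its underside.
- dredger: Bystander, leave alone: steel sugar dredger, diameter 60, 92 high; origin at the centre of its underside.
- cocoa_jar: Bystander, leave alone: amber glass jar with red cap, diameter 66, 100 high; origin at the centre of its underside.
- bowl: Bystander, leave alone: small white ceramic bowl, rim diameter 110, 50 high; origin at the centre of its underside.
- pastry_brush: Bystander, leave alone: pastry brush lying flat, 170 long; origin at the middle of its length.
- scraper: Bystander, leave alone: flat steel dough scraper with wooden handle, about 85 x 110, lying flat, 16 high; origin at the centre of its underside.
- measure_cup: Bystander, leave alone: white plastic measuring cup, diameter 70, 70 high; origin at the centre of its underside.

How it is judged:
By the outcome, as a careful person would: the job done as asked, in the order asked, and still so for the second after the job is handed in, with the robot touching nothing.
It also fails if it takes over 67 s, if anything falls off the work surface, if the arm or the gripper's body presses on something with over 40 N, if the wrist force passes 120 N, or if a joint passes its speed limit or range.

## Working session

There is one attempt and no reset: what is moved stays moved. The work goes in short steps, Python scripts to look and compute and a tool call to move; the robot and the scene stay as the last step left them, time stands still between calls to the robot, and variables do not carry over. Pictures are saved under pics/ and viewed, about 8 in all and at most 12, crops included, and the job is handed in when it is done.

Besides the shell and the picture viewer there is one more tool, called after "Emit:" as a command line: name --argument value ..., lists and objects as JSON in quotes. servo_tool: Moves the arm, as the interface text tells. Its arguments: {"type":"object","properties":{"deltas":{"type":"array"},"force":{"type":"number"}},"required":["deltas"]}

```bash
mkdir -p pics; ls
python3 - <<'E'
from workcell import telemetry, eyes
import cv2,numpy as np
o=telemetry.get_obs();print(o)
for n in("scene","top"):
    p,d=eyes.camera(n);cv2.imwrite(f"pics/{n}0.png",p);np.save(f"{n}0.npy",d);print(n,eyes.calibration(n))
E
```

```text
pics
{'clock': 0.0, 'joint_pos': array([ 1.20343571,  0.33287445, -0.06469256,  1.460946  ,  0.02155877,
        1.34991764, -0.08848403]), 'joint_velocities': array([ 0.00047397,  0.00038068,  0.00111097,  0.00030171, -0.00104289,
        0.0004374 ,  0.00068309]), 'tau': array([ 2.57120575e-06, -6.25458169e+01,  4.93132859e-02, -3.91609740e+01,
        1.61663879e-02,  9.99065232e-03,  3.20041060e-07]), 'position': array([ 0.21110486, -0.58785909,  0.23051206]), 'ee_rot': array([ 8.17921270e-01, -5.75329704e-01, -6.02542112e-04, -4.05101985e-04]), 'ft_force': array([ 0.36167278, -0.155972  , -0.40977009]), 'torque': array([ 2.79683031e-03, -4.43001908e-05, -1.83738155e-02]), 'grip_width': 0.9998937613421367}
scene {'fx': 549.6437842514142, 'fy': 549.6437842514142, 'cx': 326.683188447273, 'cy': 237.82336848099672, 'distortion': array([-0.04157546,  0.        ,  0.        ,  0.        ,  0.        ]), 'rvec': array([ 0.72929152,  2.54114154, -1.2262728 ]), 'tvec': array([ 0.49725296, -0.13565345,  1.35083637])}
top {'fx': 469.0711599615033, 'fy': 469.0711599615033, 'cx': 320.3877840194557, 'cy': 237.86766798008563, 'distortion': array([-0.04442564,  0.        ,  0.        ,  0.        ,  0.        ]), 'rvec': array([ 2.17540743, -2.1774882 ,  0.11039225]), 'tvec': array([0.04254206, 0.59590415, 1.12162879])}
```

View pics/top0.png

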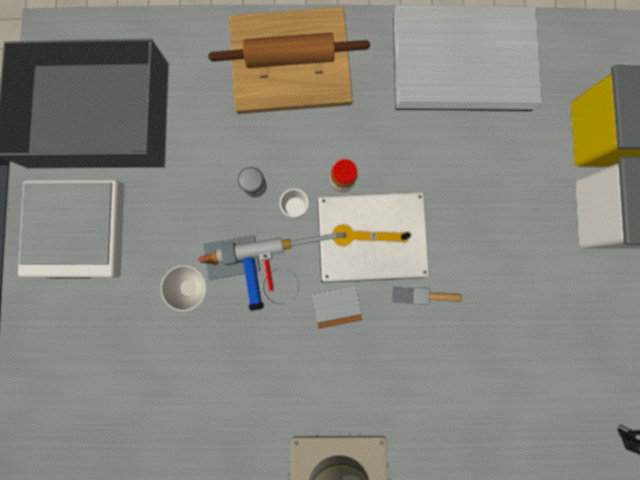

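View pics/scene0.png

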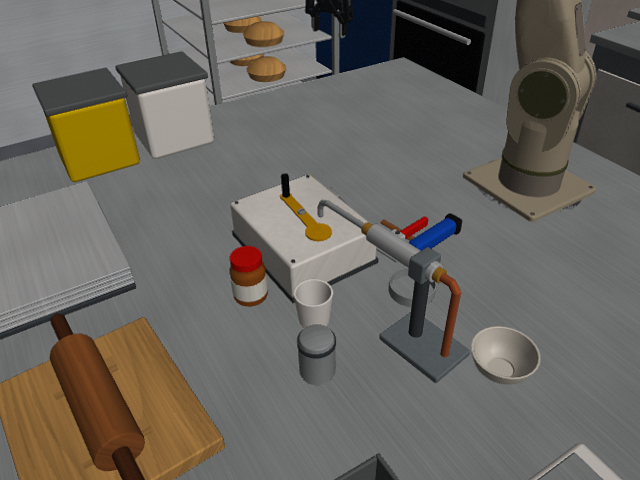

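The top view shows the box at about (318–428, 193–282), the cover disc at (343,235), the knob at (406,237), the blue handle running (248,258) to (257,307), and the red trigger at (268,272). Both yaws are close to the world's.

```bash
cat > h.py <<'E'
import cv2,numpy as np
from workcell import telemetry,eyes
def ray(c,uv,z):
    K=np.array([[c['fx'],0,c['cx']],[0,c['fy'],c['cy']],[0,0,1]])
    uv=np.asarray(uv,float).reshape(-1,1,2)
    n=cv2.undistortPoints(uv,K,c['distortion']).reshape(-1,2)
    R=cv2.Rodrigues(np.asarray(c['rvec']))[0];o=-R.T@np.asarray(c['tvec'])
    d=np.c_[n,np.ones(len(n))]@R
    return o+d*((z-o[2])/d[:,2])[:,None]
def mask(p,lo,hi,roi=None):
    m=cv2.inRange(cv2.cvtColor(p,cv2.COLOR_BGR2HSV),lo,hi)
    if roi:
        r=np.zeros_like(m);x0,y0,x1,y1=roi;r[y0:y1,x0:x1]=255;m&=r
    return m
def big(m): return max(cv2.findContours(m,0,2)[0],key=cv2.contourArea)
def rect(c,m,z):
    w=ray(c,big(m).reshape(-1,2),z)[:,:2]
    return cv2.minAreaRect((w*1000).astype(np.float32))
E
python3 - <<'E'
from h import *
c=eyes.calibration("top");p=cv2.imread("pics/top0.png");d=np.load("top0.npy")
m=mask(p,(0,0,185),(180,40,255),(310,185,440,290));m=cv2.morphologyEx(m,3,np.ones((3,3)))
print("box",rect(c,m,.09))
print("hull area px",cv2.contourArea(big(m)))
y=mask(p,(15,150,100),(32,255,255),(325,215,420,260));print("cover",rect(c,y,.097),ray(c,big(y).reshape(-1,2),.097)[:,:2].min(0),ray(c,big(y).reshape(-1,2),.097)[:,:2].max(0))
b=mask(p,(105,150,60),(130,255,255),(230,240,280,320));print("handle",rect(c,b,.183))
r=mask(p,(0,150,80),(8,255,255),(255,240,290,300))|mask(p,(172,150,80),(180,255,255),(255,240,290,300));print("trig",rect(c,r,.179))
k=mask(p,(0,0,0),(180,255,60),(395,225,420,250));q=np.argwhere(k)[:,::-1];print("knob px",q.min(0),q.max(0),q.mean(0))
# nozzle tube, barrel axis via depth-height
for n,mm,z in(("tray",m,.09),("blue",b,.183),("red",r,.179)):
    print(n,np.median(d[mm>0]))
cs=p[180:330,190:440];cv2.imwrite("pics/crop.png",cv2.resize(cs,None,fx=3,fy=3,interpolation=2))
s=cv2.imread("pics/scene0.png");cs_=eyes.calibration("scene")
k=mask(s,(0,0,0),(180,255,60),(275,168,297,200));q=np.argwhere(k)[:,::-1];print("scene knob px",q.min(0),q.max(0));
t=q[q[:,1]<=q[:,1].min()+4].mean(0);print(ray(cs_,t,.147))
E
```

```text
box ((594.4387817382812, -79.04960632324219), (193.31361389160156, 245.41287231445312), 2.569270133972168)
hull area px 7240.5
cover ((596.064697265625, -30.51769256591797), (87.76190185546875, 46.340057373046875), 89.9818344116211) [ 0.57290133 -0.07440083] [0.61924344 0.01336105]
handle ((491.3402404785156, 187.74432373046875), (98.365234375, 22.852373123168945), 10.19168758392334)
trig ((503.1783142089844, 153.10507202148438), (64.5357894897461, 8.343574523925781), 9.977802276611328)
knob px [402 233] [409 238] [405.29411765 235.55882353]
tray 1.0872079
blue 0.98382485
red 0.9889297
scene knob px [281 174] [289 197]
[[ 0.59568333 -0.14179566  0.147     ]]
```

View pics/crop.png

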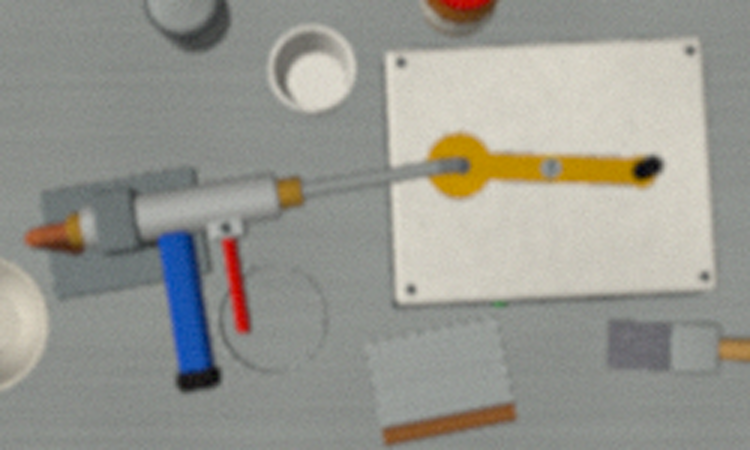

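The crop shows the box yawed about +2.6° and the gun about +10°. The tail seems to sit slightly towards -x, so the cover may start a few hundredths of a radian open. I'll go over the knob, caging it with an open jaw.

Emit:
servo_tool --deltas '[[[-1.9,-3.4,0],0,8.5],[[-1.9,-3.4,0],0,8.5],[[-1.9,-3.4,0],0,8.5],[[-1.9,-3.4,0],0,8.5],[[-1.9,-3.4,0],0,8.5],[[-1.9,-3.4,0],0,8.5],[[-1.9,-3.4,0],0,8.5],[[-1.9,-3.4,0],0,8.5],[[-1.9,-3.4,0],0,8.5],[[-1.9,-3.4,0],0,8.5],[[-1.9,-3.4,0],0,8.5],[[-1.9,-3.4,0],0,8.5]]' --force 20

```text
clock: 1.1
position: [0.5219, -0.2284, 0.2245]
ee_rot: [0.812, -0.583, -0.005, 0.002]
ft_force: [0.9, -0.6, -0.3]
grip_width: 0.994
```

Emit:
servo_tool --deltas '[[[0,0,0],-0.11,8.5],[[0,0,0],-0.11,8.5],[[0,0,0],-0.11,8.5],[[0,0,0],-0.11,8.5],[[0,0,0],-0.11,8.5],[[0,0,0],-0.11,8.5],[[0,0,0],-0.11,8.5],[[0,0,0],-0.11,8.5],[[0,0,0],-0.11,8.5],[[0,0,0],-0.11,8.5],[[0,0,0],-0.11,8.5],[[0,0,0],-0.06,8.5]]'

```text
clock: 2.1
position: [0.5266, -0.2133, 0.2192]
ee_rot: [0.999, 0.05, -0.008, -0.006]
ft_force: [-0.0, 0.2, 0.8]
grip_width: 0.996
```

```bash
cat >> h.py <<'E'
from scipy.spatial.transform import Rotation as Ro
def to(x,y,z,ang):
    o=telemetry.get_obs();R=Ro.from_quat(o['ee_rot'])
    a=R.as_matrix()[:,0];t=-(np.radians(ang)-np.arctan2(a[1],a[0]))
    print("pos",o['position'].round(4),"xang",np.degrees(np.arctan2(a[1],a[0])).round(1),"shift cm",(R.inv().apply(np.array([x,y,z])-o['position'])*100).round(2),"turn",((t+np.pi)%(2*np.pi)-np.pi).round(3),"tilt",R.as_matrix()[:2,2].round(4),"ft",o['ft_force'].round(1))
E
python3 - <<'E'
from h import *
c=eyes.calibration("wrist");p,d=eyes.camera("wrist");cv2.imwrite("pics/w1.png",p)
import json;json.dump({k:np.asarray(v).tolist() for k,v in c.items()},open("w1.json","w"))
to(.596,-.147,.2,2.6)
E
```

```text
pos [ 0.5265 -0.2134  0.2191] xang 5.9 shift cm [ 7.61 -5.87  1.88] turn 0.057 tilt [-0.0162  0.0116] ft [-0.2  0.5 -0.6]
```

View pics/w1.png

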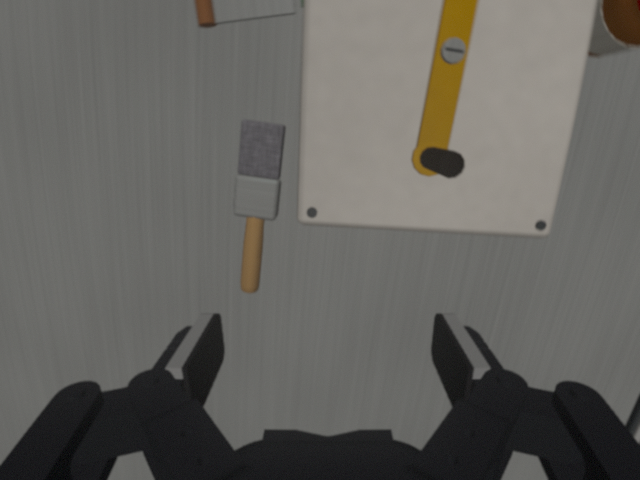

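The wrist view shows the pivot screw at (453,50), the tail's rounded end at about (427,160), the knob top at (450,162), and box corner screws at (312,212) and (541,225). The tail is visibly tilted from the box's y axis. I'll convert these pixels to positions.

Run:
```python
from h import *
import json;c=json.load(open("w1.json"));c['distortion']=np.array(c['distortion'])
piv=ray(c,[453,50],.098)[0];kb=ray(c,[427,160],.096)[0];kt=ray(c,[450,162],.147)[0];s=ray(c,[[312,212],[541,225]],.09)
print("piv",piv,"knob base",kb,"top",kt,"r",np.hypot(*(kt-piv)[:2]))
e=s[1]-s[0];print("screws",s,np.linalg.norm(e),"box yaw",np.degrees(np.arctan2(e[1],e[0])))
for k in(kb,kt):
    v=k-piv;print("tail dir",np.degrees(np.arctan2(v[1],v[0])))
ct=eyes.calibration("top");print("top piv",ray(ct,[373.67,236],.098))
```

```text
piv [ 0.59182964 -0.07712242  0.098     ] knob base [ 0.58731588 -0.14956443  0.096     ] top [ 0.58761181 -0.14631719  0.147     ] r 0.06932319845523906
screws [[ 0.50928781 -0.19703809  0.09      ]
 [ 0.68585956 -0.188531    0.09      ]] 0.17677656355976806 box yaw 2.7583322049659587
tail dir -93.5654088144768
tail dir -93.4882035152316
top piv [[ 0.59356905 -0.0803434   0.098     ]]
```

Box yaw is 2.7° and the pivot is at about (0.593, −0.077), with the knob at (0.588, −0.147). The radius comes out at 69 mm against the given 70. The cover starts about 0.1 rad open.

Emit:
servo_tool --deltas '[[[2.3,-2.0,0],0.06,8.5],[[2.3,-2.0,0],0.06,8.5],[[2.2,-1.9,0],0.05,8.5]]'

```text
clock: 2.4
position: [0.5896, -0.158, 0.2179]
ee_rot: [0.999, -0.045, -0.01, -0.004]
ft_force: [0.4, 0.0, 0.5]
grip_width: 0.996
```

```bash
python3 -c "
from h import *
to(.588,-.147,.112,-3.5)"
```

```text
pos [ 0.5896 -0.158   0.2179] xang -5.1 shift cm [-0.04 -1.02 10.6 ] turn -0.028 tilt [-0.0196  0.008 ] ft [0.4 0.  0.5]
```

Emit:
servo_tool --deltas '[[[0,-1.0,0],-0.03,8.5],[[0,0,3.5],0,8.5],[[0,0,3.5],0,8.5],[[0,0,3.2],0,8.5],[[0,0,0],0,5.0]]'

```text
clock: 2.82
position: [0.5933, -0.1385, 0.1131]
ee_rot: [1.0, -0.03, -0.008, -0.005]
ft_force: [-1.1, -0.7, -0.4]
grip_width: 0.879
```

```bash
python3 -c "
from h import *
to(.588,-.147,.112,-3.5)"
```

```text
pos [ 0.5933 -0.1385  0.1131] xang -3.4 shift cm [-0.47  0.88  0.11] turn 0.001 tilt [-0.0154  0.0112] ft [-1.1 -0.7 -0.4]
```

Emit:
servo_tool --deltas '[[[-0.4,0.8,0],0,5.0],[[0,0,0],0,5.0],[[0,0,0],0,3.0],[[0,0,0],0,3.0],[[0,0,0],0,3.0],[[0,0,0],0,3.0]]'

```text
clock: 3.32
position: [0.5902, -0.1492, 0.1201]
ee_rot: [0.999, -0.032, -0.005, -0.004]
ft_force: [0.1, -0.1, -1.1]
grip_width: 0.35
```

```bash
python3 -c "
from h import *
to(.588,-.147,.112,-3.5)
c=eyes.calibration('wrist');p,d=eyes.camera('wrist');cv2.imwrite('pics/w2.png',p)"
```

```text
pos [ 0.5902 -0.1492  0.1201] xang -3.7 shift cm [-0.23 -0.2   0.81] turn -0.003 tilt [-0.0099  0.0089] ft [ 0.1 -0.1 -1.1]
```

View pics/w2.png

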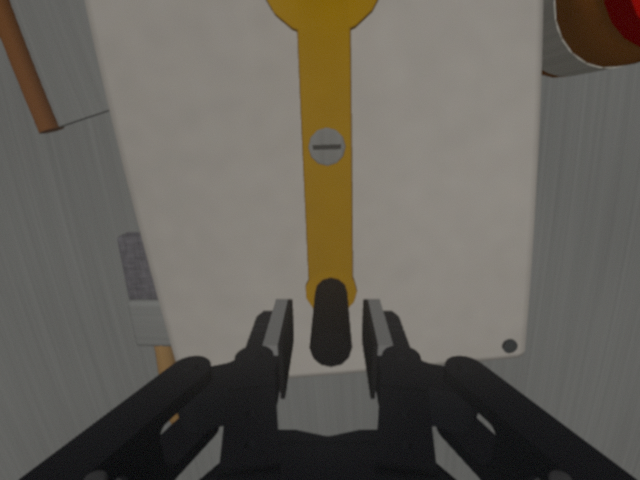

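The view shows the knob at (330,320) between the fingers, with the tail straight up the image to the screw at (327,147), so the cage is good. Now the swivel, in pieces.

Emit:
servo_tool --deltas '[[[-0.5,0,0.1],0.07,3.0],[[-0.5,0,0.1],0.07,3.0],[[-0.5,0,0.1],0.07,3.0],[[-0.5,0,0],0.07,3.0],[[-0.5,0,0],0.07,3.0]]'

```text
clock: 3.78
position: [0.5694, -0.144, 0.1209]
ee_rot: [0.977, -0.212, -0.001, -0.004]
ft_force: [1.6, -0.1, -0.3]
grip_width: 0.354
```

```bash
cat >> h.py <<'E'
PIV=np.array([.593,-.077])
def arc(th,z=.115,r=.0705): # target for cover angle th
    a=np.radians(-87.3)-th
    o=telemetry.get_obs();v=o['position'][:2]-PIV
    print("tool radius",np.hypot(*v).round(4),"tool th",(((np.radians(-87.3)-np.arctan2(v[1],v[0]))+np.pi)%(2*np.pi)-np.pi).round(3),"grip",o['grip_width'].round(3))
    to(*(PIV+r*np.array([np.cos(a),np.sin(a)])),z,np.degrees(a)+90)
E
python3 -c "
from h import *
arc(.8)"
```

```text
Traceback (most recent call last):
  File "h.py", line 28, in arc
    print("tool radius",np.hypot(*v).round(4),"tool th",(((np.radians(-87.3)-np.arctan2(v[1],v[0]))+np.pi)%(2*np.pi)-np.pi).round(3),"grip",o['grip_width'].round(3))
                                                                                                                                            ^^^^^^^^^^^^^^^^^^^^^
AttributeError: 'float' object has no attribute 'round'
```

Emit:
servo_tool --deltas '[[[-0.7,0,0.2],0.05,3.0],[[-0.7,0,0.2],0.06,3.0],[[-0.7,0,0.1],0.07,3.0],[[-0.7,0,0.1],0.07,3.0],[[-0.7,0,0],0.07,3.0]]'

```text
clock: 4.2
position: [0.5432, -0.1278, 0.1193]
ee_rot: [0.928, -0.373, 0.005, -0.004]
ft_force: [2.4, -1.0, -0.6]
grip_width: 0.352
```

```bash
sed -i "s/o\['grip_width'\].round(3)/o['grip_width']/" h.py; python3 -c "
from h import *
arc(1.1)"
```

```text
tool radius 0.0711 tool th 0.823 grip 0.35195902128660367
pos [ 0.5432 -0.1278  0.1193] xang -43.8 shift cm [-1.93 -0.34  0.42] turn 0.288 tilt [0.0122 0.0032] ft [ 2.4 -1.  -0.6]
```

Emit:
servo_tool --deltas '[[[-0.7,0,0.1],0.07,3.0],[[-0.7,-0.05,0.1],0.07,3.0],[[-0.7,-0.05,0.1],0.07,3.0],[[-0.6,-0.05,0],0.07,3.0],[[0,0,0],0,3.0]]'

```text
clock: 4.62
position: [0.5289, -0.107, 0.12]
ee_rot: [0.862, -0.507, 0.009, -0.005]
ft_force: [0.5, 0.4, -0.1]
grip_width: 0.351
```

```bash
python3 -c "
from h import *
arc(1.1)
p,d=eyes.camera('wrist');cv2.imwrite('pics/w3.png',p)"
```

```text
tool radius 0.0708 tool th 1.18 grip 0.3506478760896023
pos [ 0.5289 -0.107   0.12  ] xang -60.9 shift cm [ 0.56 -0.    0.5 ] turn -0.011 tilt [ 0.0208 -0.0014] ft [ 0.5  0.4 -0.1]
```

View pics/w3.png

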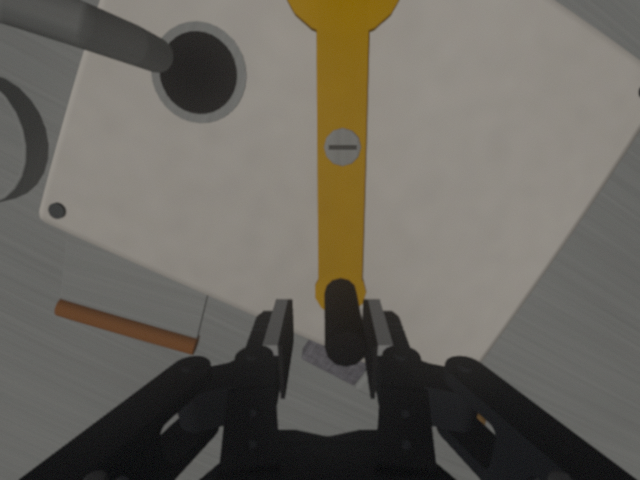

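The port's black disc at (198,73) is wholly uncovered, and the cover stands at about 1.08 rad. I'll centre the cage on the knob, lift, open and go to the handle.

Emit:
servo_tool --deltas '[[[0.5,0,0],0,3.6],[[0,0,0],0,3.6],[[0,0,-2.5],0,3.6],[[0,0,-3.5],0,3.6],[[0,0,-3.5],0,8.5],[[0,0,-2.5],0,8.5],[[0,0,0],0.11,8.5],[[0,0,0],0.11,8.5],[[0,0,0],0.11,8.5],[[0,0,0],0,8.5]]'

```text
clock: 5.5
position: [0.5307, -0.1152, 0.2468]
ee_rot: [0.769, -0.639, 0.008, -0.007]
ft_force: [-0.0, 0.0, 0.2]
grip_width: 0.997
```

```bash
python3 -c "
from h import *
to(.4847,.1794,.235,-79.8)"
```

```text
pos [ 0.5307 -0.1152  0.2468] xang -79.5 shift cm [-29.81  -0.84   1.09] turn 0.006 tilt [0.0209 0.0004] ft [-0.   0.   0.2]
```

Emit:
servo_tool --deltas '[[[-3.5,-0.1,0],0,8.5],[[-3.5,-0.1,0],0,8.5],[[-3.5,-0.1,0],0,8.5],[[-3.5,-0.1,0],0,8.5],[[-3.5,-0.1,0],0,8.5],[[-3.5,-0.1,0],0,8.5],[[-3.0,0,0],0,8.5],[[-2.0,0,0],0,8.5],[[0,0,0],0,8.5],[[0,0,0],0,8.5]]'

```text
clock: 6.33
position: [0.4842, 0.1485, 0.2444]
ee_rot: [0.783, -0.622, 0.007, -0.006]
ft_force: [0.0, -1.0, 0.2]
grip_width: 0.995
```

```bash
python3 -c "
from h import *
to(.4847,.1794,.235,-79.8)
import json
c=eyes.calibration('wrist');p,d=eyes.camera('wrist');cv2.imwrite('pics/w4.png',p)
json.dump({k:np.asarray(v).tolist() for k,v in c.items()},open('w4.json','w'))"
```

```text
pos [0.4842 0.1485 0.2444] xang -76.9 shift cm [-3.   -0.73  0.94] turn 0.051 tilt [0.0187 0.0012] ft [ 0.  -1.   0.2]
```

View pics/w4.png

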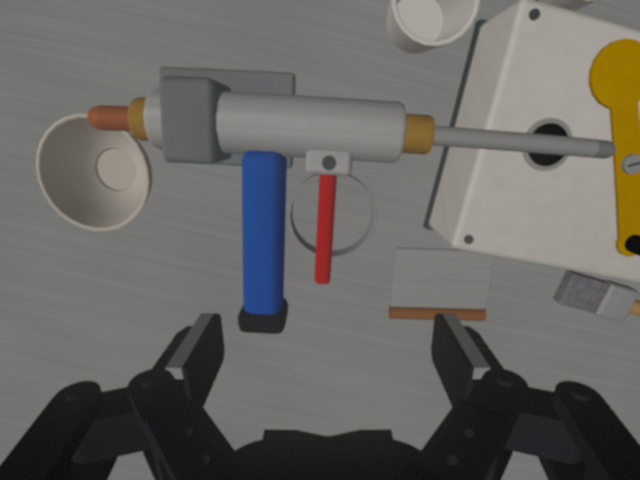

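The wrist view shows the handle spanning (245–285, 152–310), its cap at (263,318), and the trigger running (327,175) to (322,283). I'll measure them from this view.

Run:
```python
from h import *
import json;c=json.load(open("w4.json"));c['distortion']=np.array(c['distortion']);p=cv2.imread("pics/w4.png")
b=mask(p,(105,150,40),(130,255,255),(230,140,300,320));r=mask(p,(0,150,60),(8,255,255),(300,160,350,300))|mask(p,(172,150,60),(180,255,255),(300,160,350,300))
h=rect(c,b,.183);t=rect(c,r,.179);print("handle",h,"trig",t)
cap=ray(c,[263,308],.183)[0][:2];print("cap start",cap)
a=np.radians(10.2);xg=np.array([np.cos(a),np.sin(a)]);yg=np.array([-xg[1],xg[0]])
# grip from cap start x=-111 and lateral handle mid
g=cap+xg*.041;print("grip est",g,"top-cam grip (.4835,.1863); lateral diff mm",(np.array(h[0])-[483.5,186.3])@yg,"trig lateral",(np.array(t[0])-[483.5,186.3])@yg)
```

```text
handle ((490.8518371582031, 189.10711669921875), (97.99769592285156, 22.447383880615234), 9.766626358032227) trig ((502.18011474609375, 155.0050811767578), (65.20806121826172, 8.59458065032959), 10.118707656860352)
cap start [0.4467833  0.18093176]
grip est [0.48713532 0.18819223] top-cam grip (.4835,.1863); lateral diff mm 1.4608537523959344 trig lateral -34.10828492654096
```

Emit:
servo_tool --deltas '[[[-2.0,-0.5,0],0.04,8.5],[[-0.9,-0.3,0],0,8.5],[[0,0,0],0,8.5]]'

```text
clock: 6.63
position: [0.4874, 0.1752, 0.244]
ee_rot: [0.77, -0.638, 0.007, -0.006]
ft_force: [0.1, 0.1, 0.1]
grip_width: 0.996
```

```bash
python3 -c "
from h import *
to(.4855,.1805,.149,-79.9)"
```

```text
pos [0.4874 0.1752 0.244 ] xang -79.2 shift cm [-0.58  0.26  9.5 ] turn 0.012 tilt [0.0182 0.0002] ft [0.1 0.1 0.1]
```

Emit:
servo_tool --deltas '[[[-0.6,0.2,0],0.01,8.5],[[0,0,2.5],0,8.5],[[0,0,2.5],0,8.5],[[0,0,2.5],0,8.5],[[0,0,1.5],0,8.5],[[0,0,0],0,8.5],[[0,0,0],0,8.5]]'

```text
clock: 7.22
position: [0.488, 0.1748, 0.1515]
ee_rot: [0.767, -0.642, 0.008, -0.006]
ft_force: [0.5, 0.6, 1.6]
grip_width: 0.995
```

```bash
python3 -c "
from h import *
to(.4855,.1805,.149,-79.9)
p,d=eyes.camera('wrist');cv2.imwrite('pics/w5.png',p)"
```

```text
pos [0.488  0.1748 0.1515] xang -79.9 shift cm [-0.61  0.15  0.24] turn 0.001 tilt [ 0.0199 -0.0012] ft [0.5 0.6 1.6]
```

View pics/w5.png

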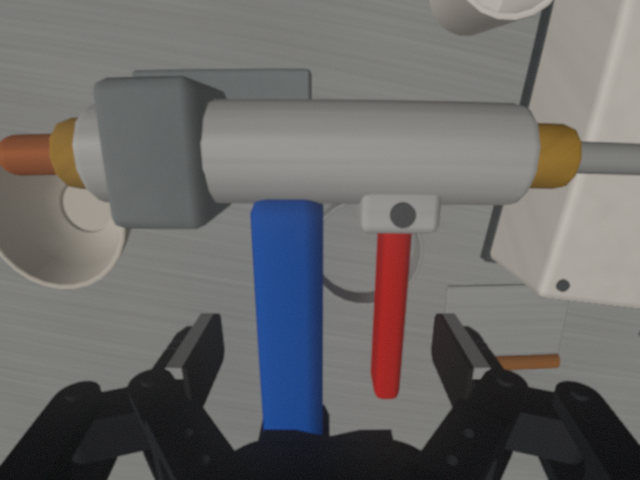

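The handle (255–322) and trigger (375–408) both lie between the pads (222 and 433), and the pads sit at pad height on the trigger at about row 340. I'll nudge 6 mm and then squeeze.

Emit:
servo_tool --deltas '[[[-0.6,0.1,0.3],0,8.5],[[-0.2,0,0],0,8.5],[[0,0,0],0,8.5],[[0,0,0],0,8.5]]'

```text
clock: 7.6
position: [0.4873, 0.1834, 0.152]
ee_rot: [0.767, -0.642, 0.01, -0.008]
ft_force: [1.0, 0.1, -0.3]
grip_width: 0.994
```

```bash
python3 -c "
from h import *
to(.4855,.1805,.149,-79.9)"
```

```text
pos [0.4873 0.1834 0.152 ] xang -79.9 shift cm [0.25 0.23 0.29] turn -0.0 tilt [ 0.0249 -0.0002] ft [ 1.   0.1 -0.3]
```

Emit:
servo_tool --deltas '[[[0.2,0.1,0.2],0,7.0],[[0,0,0],0,6.2],[[0,0,0],0,5.6],[[0,0,0],0,5.6],[[0,0,0],0,5.6]]' --force 30

```text
clock: 8.02
position: [0.4885, 0.1762, 0.1515]
ee_rot: [0.765, -0.644, 0.013, -0.006]
ft_force: [1.4, -4.2, -1.0]
grip_width: 0.652
```

```bash
python3 -c "
from h import *
to(.4855,.1805,.149,-79.9)"
```

```text
pos [0.4885 0.1762 0.1515] xang -80.1 shift cm [-0.48  0.22  0.24] turn -0.004 tilt [ 0.0277 -0.0067] ft [ 1.4 -4.2 -1. ]
```

The −4 N is trigger reaction and the arm gives with it, so it will self-centre on the handle. Now the full squeeze, held well over a second.

Emit:
servo_tool --deltas '[[[-0.2,0,0],0,5.0],[[-0.2,0,0],0,4.5],[[0,0,0],0,3.8],[[0,0,0],0,3.5],[[0,0,0],0,3.5],[[0,0,0],0,3.5]]' --force 30

```text
clock: 8.52
position: [0.4881, 0.1795, 0.1528]
ee_rot: [0.765, -0.644, 0.013, -0.007]
ft_force: [-0.9, 1.6, 1.1]
grip_width: 0.488
```

```bash
python3 -c "
from h import *
to(.4855,.1805,.149,-79.9)
p,d=eyes.camera('wrist');cv2.imwrite('pics/w6.png',p)"
```

```text
pos [0.4881 0.1795 0.1528] xang -80.3 shift cm [-0.14  0.25  0.37] turn -0.006 tilt [ 0.0287 -0.0068] ft [-0.9  1.6  1.1]
```

View pics/w6.png

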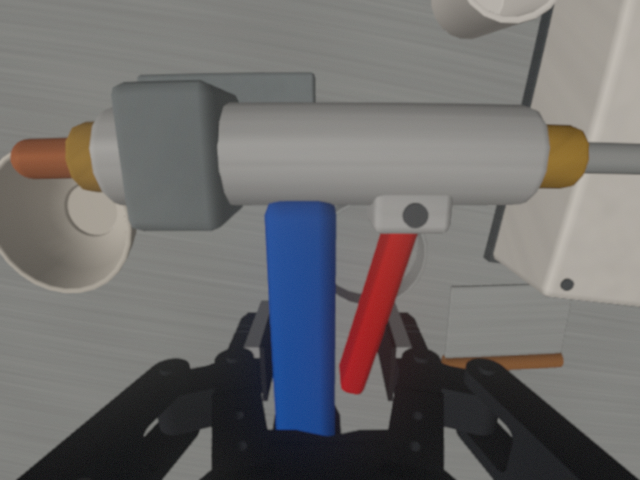

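The opening is 41.5 mm and the trigger has turned about 14° (0.25 rad) in the picture, so it is fully squeezed. I'll hold it.

Emit:
servo_tool --deltas '[[[0,0,0],0,3.5],[[0,0,0],0,3.5],[[0,0,0],0,3.5],[[0,0,0],0,3.5],[[0,0,0],0,3.5],[[0,0,0],0,3.5],[[0,0,0],0,3.5],[[0,0,0],0,3.5],[[0,0,0],0,3.5],[[0,0,0],0,3.5],[[0,0,0],0,3.5],[[0,0,0],0,3.5]]' --force 35

```text
clock: 9.57
position: [0.4881, 0.1796, 0.1528]
ee_rot: [0.765, -0.644, 0.013, -0.007]
ft_force: [-0.5, 1.6, -0.5]
grip_width: 0.494
```

Emit:
servo_tool --deltas '[[[0,0,0],0,3.5],[[0,0,0],0,3.5],[[0,0,0],0,3.5],[[0,0,0],0,3.5],[[0,0,0],0,3.5],[[0,0,0],0,3.5],[[0,0,0],0,3.5],[[0,0,0],0,3.5]]'

```text
clock: 10.23
position: [0.4881, 0.1796, 0.1528]
ee_rot: [0.765, -0.644, 0.013, -0.007]
ft_force: [-0.8, 1.4, -0.2]
grip_width: 0.49
```

Emit:
servo_tool --deltas '[[[0,0,0],0,5.0],[[0,0,0],0,6.5],[[0,0,0],0,8.5],[[0,0,0],0,8.5],[[0,0,0],0,8.5],[[0,0,0],0,8.5],[[0,0,0],0,8.5]]'

```text
clock: 10.82
position: [0.4885, 0.1755, 0.1517]
ee_rot: [0.764, -0.646, 0.014, -0.004]
ft_force: [-0.1, -0.0, 0.7]
grip_width: 0.994
```

```bash
python3 -c "
from h import *
to(.4855,.1805,.25,-79.9)"
```

```text
pos [0.4885 0.1755 0.1517] xang -80.4 shift cm [-0.39 -0.04 -9.84] turn -0.009 tilt [ 0.0271 -0.0115] ft [-0.1 -0.   0.7]
```

Emit:
servo_tool --deltas '[[[0,0,-3],0,8.5],[[0,0,-3],0,8.5],[[0,0,-3],0,8.5],[[0,0,-0.5],0,8.5],[[3.5,0.1,0],0,8.5],[[3.5,0.1,0],0,8.5],[[3.5,0.1,0],0,8.5],[[3.5,0.1,0],0,8.5],[[3.5,0.1,0],0,8.5],[[3.5,0.1,0],0,8.5],[[3.5,0,0],0,8.5],[[0,0,0],0,8.5]]'

```text
clock: 11.82
position: [0.5223, -0.0712, 0.2552]
ee_rot: [0.768, -0.641, 0.015, -0.006]
ft_force: [0.5, -0.3, -0.7]
grip_width: 0.993
```

```bash
python3 -c "
from h import *
to(.533,-.113,.235,-59)"
```

```text
pos [ 0.5223 -0.0712  0.2552] xang -79.7 shift cm [ 4.27 -0.25  2.1 ] turn -0.362 tilt [ 0.0312 -0.0103] ft [ 0.5 -0.3 -0.7]
```

Emit:
servo_tool --deltas '[[[2.2,-0.1,0.5],0,8.5],[[1.9,-0.1,0],0,8.5],[[0,0,0],-0.12,8.5],[[0,0,0],-0.12,8.5],[[0,0,0],-0.11,8.5],[[0,0,0],0,8.5],[[0,0,0],0,8.5]]'

```text
clock: 12.4
position: [0.5322, -0.1153, 0.249]
ee_rot: [0.869, -0.495, 0.016, -0.003]
ft_force: [0.6, -0.1, 0.0]
grip_width: 0.993
```

Run:
```python
from h import *
import json
to(.533,-.113,.115,-59)
c=eyes.calibration('wrist');p,d=eyes.camera('wrist');cv2.imwrite('pics/w7.png',p)
json.dump({k:np.asarray(v).tolist() for k,v in c.items()},open('w7.json','w'))
```

```text
pos [ 0.5322 -0.1153  0.249 ] xang -59.3 shift cm [-0.48  0.1  13.4 ] turn -0.005 tilt [ 0.0306 -0.0098] ft [ 0.6 -0.1  0. ]
```

View pics/w7.png

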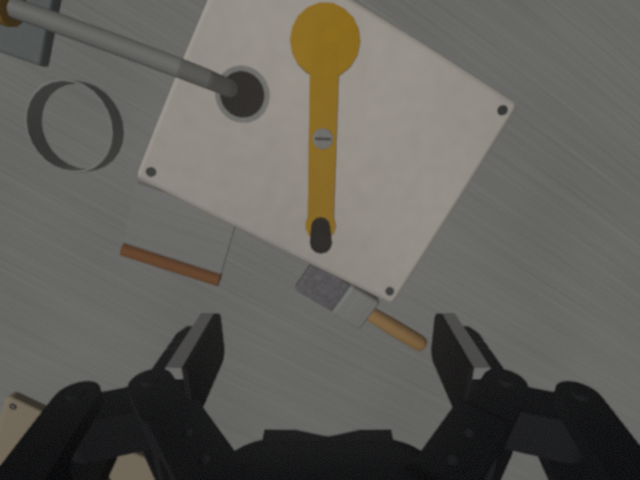

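The cover is where it was left, with the knob at (320,240) midway between the fingers (222 and 433). I'll descend and cage it again.

Emit:
servo_tool --deltas '[[[-0.1,0,3.5],0,8.5],[[-0.1,0,3.5],0,8.5],[[-0.1,0,3.5],0,8.5],[[-0.1,0,2.6],0,8.5],[[0,0,0],0,8.5],[[0,0,0],0,8.5]]'

```text
clock: 12.95
position: [0.5366, -0.1112, 0.1163]
ee_rot: [0.865, -0.502, 0.019, -0.005]
ft_force: [-0.5, -1.5, 0.4]
grip_width: 0.994
```

```bash
python3 -c "
from h import *
arc(1.08)"
```

```text
tool radius 0.0659 tool th 1.072 grip 0.9940567358105556
pos [ 0.5366 -0.1112  0.1163] xang -60.3 shift cm [-0.05  0.46  0.12] turn -0.02 tilt [ 0.0373 -0.011 ] ft [-0.5 -1.5  0.4]
```

Emit:
servo_tool --deltas '[[[0,0.4,0],0,5.0],[[0,0,0],0,3.0],[[0,0,0],0,3.0],[[0,0,0],0,3.0],[[0,0,0],0,3.0],[[0,0,0],0,3.0],[[0,0,0],0,3.0]]' --force 20

```text
clock: 13.53
position: [0.5369, -0.1141, 0.1246]
ee_rot: [0.863, -0.504, 0.024, -0.006]
ft_force: [-1.4, -0.3, -0.7]
grip_width: 0.356
```

Emit:
servo_tool --deltas '[[[0.6,0,0.1],-0.07,3.0],[[0.6,0,0.1],-0.07,3.0],[[0.6,0,0.1],-0.07,3.0],[[0.6,0,0.1],-0.07,3.0],[[0.6,0,0],-0.07,3.0]]'

```text
clock: 13.95
position: [0.5556, -0.135, 0.123]
ee_rot: [0.941, -0.339, 0.024, -0.003]
ft_force: [0.0, 2.2, -0.4]
grip_width: 0.352
```

```bash
python3 -c "
from h import *
arc(.5)"
```

```text
tool radius 0.069 tool th 0.62 grip 0.35199366522177566
pos [ 0.5556 -0.135   0.123 ] xang -39.6 shift cm [0.81 0.01 0.83] turn -0.239 tilt [ 0.0476 -0.0116] ft [ 0.   2.2 -0.4]
```

Emit:
servo_tool --deltas '[[[0.6,0,0.2],-0.08,3.0],[[0.6,0,0.2],-0.08,3.0],[[0.6,0,0.2],-0.08,3.0],[[0.6,0,0.1],-0.08,3.0],[[0.5,0,0.1],-0.07,3.0]]'

```text
clock: 14.37
position: [0.5807, -0.1487, 0.1163]
ee_rot: [0.99, -0.14, 0.023, 0.001]
ft_force: [-1.8, 1.3, 0.9]
grip_width: 0.351
```

```bash
python3 -c "
from h import *
arc(0)"
```

```text
tool radius 0.0728 tool th 0.217 grip 0.3506729950923443
pos [ 0.5807 -0.1487  0.1163] xang -16.1 shift cm [ 1.46 -0.56  0.2 ] turn -0.328 tilt [ 0.0442 -0.0092] ft [-1.8  1.3  0.9]
```

Emit:
servo_tool --deltas '[[[0.5,-0.1,0],-0.08,3.0],[[0.5,-0.1,0],-0.08,3.0],[[0.5,0,0],-0.08,3.0],[[0.4,0,0],-0.06,3.0]]'

```text
clock: 14.7
position: [0.5987, -0.1498, 0.116]
ee_rot: [1.0, 0.017, 0.019, 0.004]
ft_force: [-2.0, 1.0, 1.2]
grip_width: 0.351
```

```bash
python3 -c "
from h import *
arc(0)"
```

```text
tool radius 0.0731 tool th -0.032 grip 0.3505045679727926
pos [ 0.5987 -0.1498  0.116 ] xang 2.0 shift cm [-0.24 -0.25  0.09] turn -0.012 tilt [ 0.0388 -0.0079] ft [-2.   1.   1.2]
```

Nearly home. I'll press on in small steps until the stop shows as a rise in force.

Emit:
servo_tool --deltas '[[[0.4,0,0],0,3.0],[[0.4,0,0],0,3.0],[[0,0,0],0,3.0]]'

```text
clock: 14.95
position: [0.6046, -0.1504, 0.1154]
ee_rot: [1.0, 0.016, 0.016, 0.004]
ft_force: [-2.2, 0.1, 1.2]
grip_width: 0.353
```

Emit:
servo_tool --deltas '[[[0.4,0,0],0,3.0],[[0.4,0,0],0,3.0]]'

```text
clock: 15.12
position: [0.6054, -0.1507, 0.1145]
ee_rot: [1.0, 0.013, 0.007, 0.004]
ft_force: [-28.5, 1.8, 20.6]
grip_width: 0.352
```

Emit:
servo_tool --deltas '[[[0.4,0,0],0,3.0],[[0.4,0,0],0,3.0]]'

```text
clock: 15.28
position: [0.6049, -0.1508, 0.114]
ee_rot: [1.0, 0.01, -0.004, 0.005]
ft_force: [-25.5, 1.7, 18.4]
grip_width: 0.352
```

```bash
python3 -c "
from h import *
arc(-.1)"
```

```text
tool radius 0.0748 tool th -0.113 grip 0.35204504231253797
pos [ 0.6049 -0.1508  0.114 ] xang 1.1 shift cm [-0.15 -0.41 -0.1 ] turn -0.128 tilt [-0.0072 -0.0095] ft [-25.5   1.7  18.4]
```

It is firmly on the stop: 28 N, and no further motion. I'll open off the knob, centre and lift.

Emit:
servo_tool --deltas '[[[0,0,0],0,6.0],[[-0.4,0,0],0,6.0],[[0,0,0],0,6.0],[[0,0,-2],0,6.0],[[0,0,-3],0,6.0],[[0,0,-3],0,6.0],[[0,0,-3],0,6.0],[[0,3.0,-1],0,8.5],[[0,3.0,0],0,8.5],[[0,3.0,0],0,8.5],[[0,0,0],0,8.5],[[0,0,0],0,8.5]]'

```text
clock: 16.28
position: [0.6053, -0.241, 0.2425]
ee_rot: [1.0, 0.004, 0.001, 0.005]
ft_force: [0.1, 0.7, -0.4]
grip_width: 0.996
```

Run:
```python
from h import *
to(.6,-.147,.2,0)
p,d=eyes.camera('wrist');t,_=eyes.camera('top')
cv2.imwrite('pics/w8.png',np.hstack([cv2.resize(p,(400,300)),cv2.resize(t[180:330,190:440],(400,300))]))
cv2.imwrite('pics/top8.png',t);cv2.imwrite('pics/w8f.png',p)
a=cv2.imread('pics/top0.png');df=cv2.absdiff(a,t).max(2)>60
print("changed px bbox",[cv2.boundingRect(c) for c in cv2.findContours(df.astype(np.uint8),0,2)[0] if cv2.contourArea(c)>4])
```

```text
pos [ 0.6053 -0.241   0.2425] xang 0.5 shift cm [-0.46 -9.45  4.15] turn 0.008 tilt [ 0.0014 -0.0107] ft [ 0.1  0.7 -0.4]
changed px bbox [(479, 455, 95, 25), (618, 428, 22, 27), (571, 382, 4, 18), (576, 263, 4, 17), (333, 239, 30, 10), (382, 235, 29, 8), (384, 229, 27, 6), (333, 224, 28, 9), (578, 179, 7, 53), (584, 168, 11, 79), (575, 156, 21, 10), (461, 156, 55, 103), (523, 147, 8, 17)]
```

View pics/w8.png

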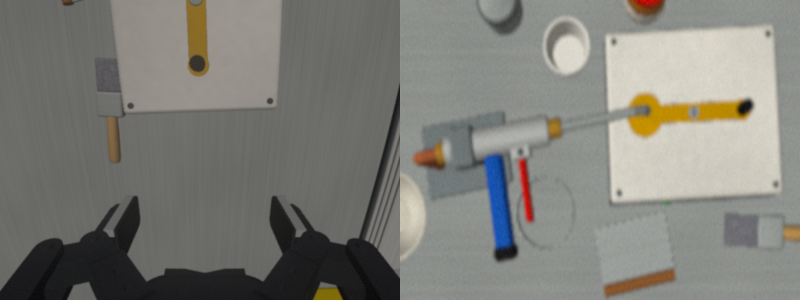

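The last view shows the cover parallel to the box's edges with its disc under the nozzle over the port. The trigger is back parallel to the handle, and the image difference shows only the cover and the arm moved. I'll hand it in.

```bash
python3 -c "
from workcell import order
print(order.hand_in())"
```

```text
the job is handed in; nothing more can be done
None
```

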